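# Load the cat-food tin dispenser in order

## Robot

A 6-joint arm with a two-finger parallel gripper is mounted at the origin on the work surface. World frame = base frame: x ahead of the robot, y to its left, z up, the work surface at z = 0. Lengths are in m, angles in degrees, forces in N, time in s.
With the tool pointing down it reaches from about 0.4 to 0.825 m from the base axis. Payload 7 kg.
Tool frame: the origin (TCP) lies at the very end of the fingers, on their centre line; the grasp point (between the pads) lies r.grip_depth behind it (r.grip_depth is the distance from the TCP to the grasp point, in m); z points along the fingers, y is the direction in which the jaws open and shut (so a half turn about z gives the same grasp; the last joint's range is limited). The gripper opens to 88 mm and grips with 3 to 60 N. Pads are 19 mm wide; open, the fingers measure 130 mm over their backs; the gripper's body (78 mm by 193 mm) begins 47 mm behind the grasp point.
Start: joints at [88.012, 20.546, 0.682, 0, -70.136, -16.507], TCP at [0.214, 0.64, 0.227] pointing down, gripper open.
Joint ranges: [-176.03, 176.03], [-82.01, 121.73], [-58.28, 71.71], [-173.87, 95.51], [-174.79, -0.11], [-173.66, 173.66]. Speed limits (degrees/s): [136.94, 136.94, 172.46, 180, 180, 180].

## Interface

Orientations are given as [roll, pitch, yaw] about the fixed x, y, z axes, in that order (R = Rz(yaw) Ry(pitch) Rx(roll)).
In Python, from plant import r gives the robot as it stands. The module is installed in compiled form; this text tells all that it offers.
- The arm moves only by the tool step_arm, never from a script. Its argument "increments" is a list of rows, each a list of 3 entries, a list of its own where there are three numbers: the shift along the tool's x, y, z in m, then the turn, a rotation vector about the tool's x, y, z in rad, then the closure, from 0 (fully open) to 1 (shut). In form: [[[x, y, z], [wx, wy, wz], grip], ...]. A call has 1 to 10 rows; each row is the pose to reach, as a shift and turn from the pose commanded when the call began, along the tool's axes at that moment; what a row does not reach only later rows make up. A row lasts 1/10 s, in which the tool goes at most 50 mm and 8.59 degrees, less where a joint would pass 70% of its speed; a pose out of reach is approached as far as the arm can. A call with a gripper value outside its range is refused whole. The fingers move at their own pace and stop on an object; "force" is the grip in N (left out, the last holds). Time passes only in rows, so rows that repeat a pose let the fingers close. It gives the time, the measured TCP pose, the force and the opening at its end, in the units of the state.
- r.get_state(): the state, without advancing time (a new reading comes with each control period).
- r.capture(name): name is "scene" or "top" or "wrist"; returns a dict with "color" (420x560x3 uint8, red, green, blue), "intrinsics" (3x3 intrinsics, pixels), "rvec" (rotation vector, rad) and "tvec" (3), from world to camera coordinates, as OpenCV has them; the wrist camera has in their place "T_tool_cam" (4x4, takes a point from camera to tool coordinates, whose origin is the TCP and whose axes are the flange's). Camera axes: x right, y down, z forward; pixel columns grow to the right and rows downward; lengths in m; the calibration is good to about 2 mm. A picture is of the moment at which its call begins: read the wrist's pose just before it. There is no depth.
- r.close_job(): hands the job in, once; it reports no verdict.
The state is a dict: "time_s": time; "joints": joint angles; "qd": joint speeds; "joint_torque": joint torques, N m; "tcp_pos": TCP position; "eef_rot": TCP orientation; "contact_force": force on the tool from outside, world axes, zero at the start; "moment": the same for the moment, N m; "gripper_width": finger opening in m.
Only numpy, scipy, OpenCV 4.12 (cv2) and the standard library are available. Lean on these libraries where they do the work, as an engineer would, in place of code of your own. Each camera call takes 0.05 s, during which the arm holds its last target.

## Task

Load the cat's two narrow food tins into the little plywood gravity-feed tin dispenser from above so that they will come out in the right order: the tall narrow tin goes in first and stands on the dispenser's floor, then the flat narrow tin goes in on top of it. Both should end up lying level, the right way up and fully between the dispenser's walls, not sticking out at its front or back. Leave the wide tin where it stands.

Things in the scene. Friction and masses are not known exactly. Their poses are not given: they have to be found in the camera images.
- tall_tin_mid (a point): Centre (half-way up) of the tall narrow tin: a round metal tin with a buff paper band and a pull ring on its lid, 52 mm in diameter and 36 mm high, about 0.1 kg, standing upright and loose on the ledge (z = 0). z axis up along the tin; its yaw does not matter.
- flat_tin_mid (a point): Centre (half-way up) of the flat narrow tin: same make and same 52 mm diameter, but only 20 mm high, about 0.06 kg, standing upright and loose on the ledge. z axis up along the tin; its yaw does not matter.
- wide_tin_mid (a point): Centre (half-way up) of the wide tin, which must stay where it is: 78 mm in diameter and 30 mm high, loose on the ledge; too wide for the dispenser.
- bay (a point): Middle of the floor of the tin dispenser's well, on the floor's upper face, 8 mm above the ledge. The fixed plywood dispenser is open at the top and takes tins lying flat in a column; its -x axis points out of its front (roughly to the robot), y across, z up. The 8 mm thick floor plate reaches x = -60 to +40 mm, y = +-44 mm. The flat tin's centre ends 46 mm above this point.
- mouth (a point): Middle of the dispenser's open top, 64 mm straight above bay, same axes. Two 8 mm walls, inner faces at y = +-34 mm, span x = +-36 mm. At x = +-34 to 38 mm lips turn in to y = +-22 mm, leaving 44 mm wide gaps front and back, open upward, for fingers that close along x. Back lips run full height, front lips only the top 18 mm; below them the front is open.
Mind the look-alikes: they are no part of the job. What is shaped like the part that bears bay but black or yellow is not meant.

How it is judged (in metres and radians):
On the way, in this order (a step that is already met when the one before it is completed fails the run):
1. the tall narrow tin stands upright on the floor of the dispenser (horizontal distance between tall_tin_mid and bay below 0.022 m and z of tall_tin_mid in the frame of bay between 0.012 and 0.024 m and angle between tall_tin_mid's own z axis and vertical below 0.17 rad), for 0.2 s.
2. the flat narrow tin lies on top of the tall tin in the dispenser (all of step 1 and horizontal distance between flat_tin_mid and bay below 0.022 m and z of flat_tin_mid in the frame of bay between 0.04 and 0.052 m and angle between flat_tin_mid's own z axis and vertical below 0.17 rad), for 0.2 s.
At the end, for the whole second after the job is handed in: The tall tin stands on the dispenser's floor and the flat tin lies on top of it, each right way up, level within 10 degrees, its centre within 22 mm (horizontally) of the middle of the well and within 6 mm of its resting height; both released; the wide tin is within 30 mm of where it started (all of step 2 and distance of wide_tin_mid from where it was at the start of the episode below 0.03 m); the robot touches nothing.
It fails at once if the wide tin is moved by more than 30 mm (distance of wide_tin_mid from where it was at the start of the episode above 0.03 m).
It also fails if it takes over 51 s, if anything falls off the work surface, if the arm or the gripper's body presses on something with over 40 N, if the wrist force passes 120 N, or if a joint passes its speed limit or range.

## Working session

There is one attempt and no reset: what is moved stays moved. The work goes in short steps, Python scripts to look and compute and a tool call to move; the robot and the scene stay as the last step left them, time stands still between calls to the robot, and variables do not carry over. Pictures are saved under pics/ and viewed, and the job is handed in when it is done.

Besides the shell and the picture viewer there is one more tool, called after "Call:" by a JSON object that holds its "method" and its "body". step_arm: Moves the arm, as the interface text tells. Its arguments: {"type":"object","properties":{"increments":{"type":"array","items":{"type":"array"}},"force":{"type":"number"}},"required":["increments"]}

```bash
mkdir -p pics; python3 - <<'E'
from plant import r
import cv2,numpy as np,pickle
s=r.get_state();print(s, r.grip_depth)
for n in ["scene","top","wrist"]:
    c=r.capture(n);cv2.imwrite(f"pics/{n}0.png",c["color"][:,:,::-1]);pickle.dump((r.get_state(),c),open(f"{n}0.pkl","wb"))
    print(n,{k:np.round(v,4).tolist() for k,v in c.items() if k!="color"})
E
```

```text
{'time_s': 0.0, 'joints': array([ 8.80115956e+01,  2.05915035e+01,  6.33707829e-01, -2.10183404e-02,
       -7.01356581e+01, -1.65064768e+01]), 'qd': array([ 0.02382573, -0.0108115 ,  0.07458678, -0.03836753,  0.111343  ,
       -0.01870144]), 'joint_torque': array([-9.36232118e-05, -5.82706690e+01,  2.93049252e+01,  6.99691057e+00,
        7.10588458e-03, -1.45639988e-04]), 'tcp_pos': array([0.21399292, 0.63966218, 0.22561859]), 'eef_rot': array([ 1.79904783e+02, -7.61089432e-03, -1.85020329e+01]), 'contact_force': array([-0.00701349,  0.36293439,  0.51356728]), 'moment': array([-0.00634584,  0.01252373, -0.03077867]), 'gripper_width': 0.08756639122707634} 0.0188
scene {'intrinsics': [[438.1558, 0.0, 284.7165], [0.0, 438.1558, 207.0274], [0.0, 0.0, 1.0]], 'rvec': [2.2764, 1.357, -0.3893], 'tvec': [-0.2552, -0.3778, 1.2515]}
top {'intrinsics': [[456.6903, 0.0, 288.863], [0.0, 456.6903, 211.8901], [0.0, 0.0, 1.0]], 'rvec': [2.187, -2.1832, 0.1127], 'tvec': [-0.0143, 0.5395, 0.9504]}
wrist {'intrinsics': [[294.8584, 0.0, 281.0672], [0.0, 294.8584, 208.4621], [0.0, 0.0, 1.0]], 'T_tool_cam': [[0.0001, -0.9693, -0.246, 0.0651], [1.0, 0.0002, -0.0004, 0.0009], [0.0005, -0.246, 0.9693, -0.1582], [0.0, 0.0, 0.0, 1.0]]}
```

View pics/top0.png

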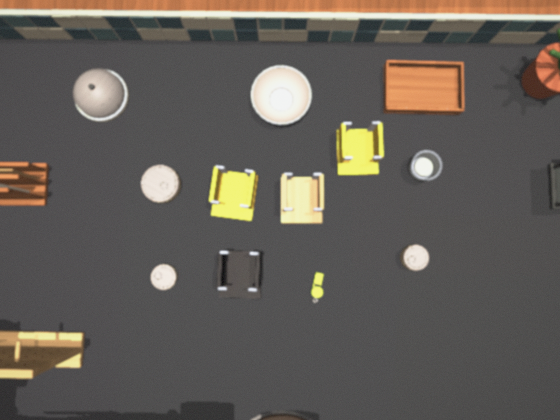

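View pics/scene0.png

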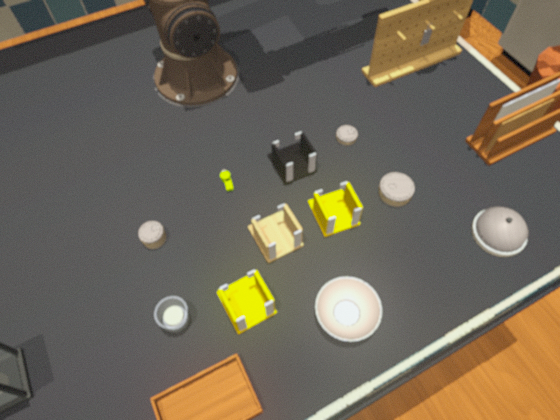

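View pics/wrist0.png

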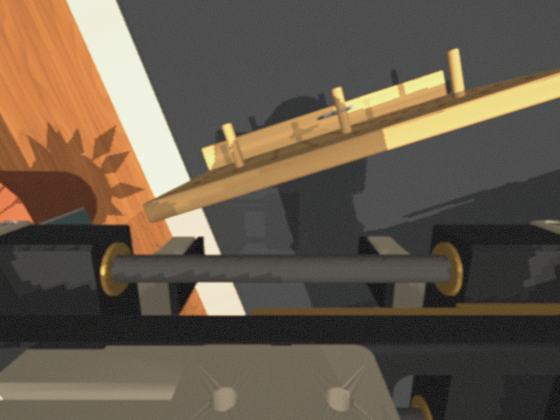

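Candidates:
- **Dispenser (top view):** plywood (302,198), yellow (234,193), yellow (360,148), black (239,273). I choose the plywood one.
- **Tins (top view):** narrow (416,258), narrow (163,277), wide (160,184), plus the glass (426,165) and the bowl. In the scene view the tin at (151,235) looks tall and the one at (346,134) looks flat.

I'll check both choices in close crops.

```bash
python3 - <<'E'
import cv2,numpy as np
t=cv2.imread("pics/top0.png");s=cv2.imread("pics/scene0.png")
f=lambda im,u,v,h=45:cv2.resize(im[max(0,v-h):v+h,u-h:u+h],(380,290),interpolation=cv2.INTER_CUBIC)
a=np.hstack([cv2.resize(t[v-35:v+35,u-35:u+35],(260,260),interpolation=cv2.INTER_CUBIC) for u,v in[(416,258),(163,277),(302,198)]])
b=np.hstack([cv2.resize(s[v-35:v+35,u-35:u+35],(260,260),interpolation=cv2.INTER_CUBIC) for u,v in[(151,235),(346,134),(276,233)]])
cv2.imwrite("pics/crop.png",np.vstack([a,b]))
E
```

```text
(no output)
```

View pics/crop.png

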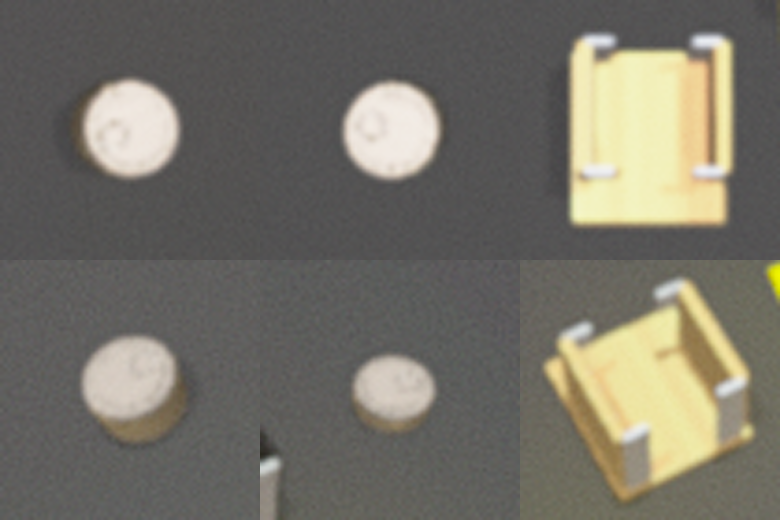

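The crops confirm it: the left tin is tall (deep buff band), the middle one is flat, and the right part is the plywood dispenser with white lips at its four corners. Next I measure positions.

```bash
cat > h.py <<'E'
import cv2,numpy as np,pickle
def ray(c,px,T=None):
    K=np.array(c["intrinsics"]);d=cv2.undistortPoints(np.array([[px]],float),K,None)[0,0];d=np.array([d[0],d[1],1])
    if T is None:
        R,_=cv2.Rodrigues(np.array(c["rvec"],float));t=np.array(c["tvec"]).ravel()
        return -R.T@t,R.T@d
    return T[:3,3],T[:3,:3]@d
def onz(c,px,z,T=None):
    o,d=ray(c,px,T);return o+d*(z-o[2])/d[2]
def wristT(s,c):
    from scipy.spatial.transform import Rotation as Ro
    T=np.eye(4);T[:3,:3]=Ro.from_euler('xyz',s["eef_rot"],degrees=True).as_matrix();T[:3,3]=s["tcp_pos"]
    return T@np.array(c["T_tool_cam"])
E
python3 - <<'E'
from h import *
for cam,L in [("top",dict(tall=((416,258),.036),flat=((163,277),.02),wide=((160,184),.03))),("scene",dict(tall=((151,229),.036),flat=((346,132),.02),wide=((397,185),.03)))]:
    _,c=pickle.load(open(cam+"0.pkl","rb"));im=c["color"]
    hsv=cv2.cvtColor(im,cv2.COLOR_RGB2HSV)
    for n,((u,v),z) in L.items():
        w=im[v-30:v+30,u-30:u+30].astype(int)
        V=w[:,:,2]  # blue: lid high, buff band low
        thr=0.5*(np.percentile(V,25)+V[25:35,25:35].mean()) if cam=="top" else V[25:35,25:35].mean()*.82
        m=(V>thr).astype(np.uint8)
        k,lab,st,ce=cv2.connectedComponentsWithStats(m);i=lab[30,30]
        if i==0:i=1+np.argmax(st[1:,4])
        cn=max(cv2.findContours((lab==i).astype(np.uint8),0,1)[0],key=cv2.contourArea)
        p=np.array([onz(c,(q[0][0]+u-30,q[0][1]+v-30),z)[:2] for q in cn],np.float32)
        (cx,cy),R=cv2.minEnclosingCircle(p)
        e=onz(c,ce[i]+[u-30,v-30],z)
        print(cam,n,np.round(e,4),"circ",round(cx,4),round(cy,4),"diam",round(2*R,4),"area d",round(2*np.sqrt(cv2.contourArea(p)/np.pi),4))
_,c=pickle.load(open("top0.pkl","rb"));im=c["color"].astype(int)
sat=im.max(2)-im.min(2);m=((im[:,:,2]>150)&(sat<50)).astype(np.uint8)
k,lab,st,ce=cv2.connectedComponentsWithStats(m)
P=[]
for i in range(1,k):
    u,v=ce[i]
    if 270<u<335 and 165<v<230 and st[i,4]>4: q=onz(c,ce[i],.072);P.append(q);print(np.round(ce[i],1),st[i],np.round(q,4))
print(np.mean(P,0))
# floor front corners
hsv=cv2.cvtColor(c["color"],cv2.COLOR_RGB2HSV);w=((im[:,:,0]-im[:,:,2]>30)&(im[:,:,0]>120)).astype(np.uint8);w[:, :270]=0;w[:,332:]=0;w[:160]=0;w[240:]=0
ys,xs=np.nonzero(w);print(xs.min(),xs.max(),ys.min(),ys.max())
b=[(x,ys[xs==x].max()) for x in range(283,323)];bx=np.polyfit([q[0] for q in b],[q[1] for q in b],1);print("front edge slope deg",np.degrees(np.arctan(bx[0])))
y0=ys.max();r=xs[ys==y0-3];print(r.min(),r.max(),onz(c,(r.min()-.5,y0+.5),.008),onz(c,(r.max()+.5,y0+.5),.008))
E
```

```text
top tall [ 0.4438 -0.2797  0.036 ] circ 0.4438 -0.2797 diam 0.0527 area d 0.0508
top flat [0.4023 0.2514 0.02  ] circ 0.4025 0.2514 diam 0.053 area d 0.0508
top wide [0.5997 0.2616 0.03  ] circ 0.5998 0.2614 diam 0.079 area d 0.0769
scene tall [ 0.4453 -0.2805  0.036 ] circ 0.4452 -0.2801 diam 0.0516 area d 0.0488
scene flat [0.4036 0.2508 0.02  ] circ 0.4029 0.251 diam 0.0517 area d 0.0486
scene wide [0.6013 0.2608 0.03  ] circ 0.6007 0.2608 diam 0.0773 area d 0.0746
[287.7 173.7] [284 172   9   5  33] [ 0.6136 -0.0101  0.072 ]
[317.1 173.5] [313 172   9   4  31] [ 0.6141 -0.0701  0.072 ]
[287.7 208.4] [283 206  10   5  39] [ 0.5424 -0.0101  0.072 ]
[317.5 208.6] [313 207  10   4  32] [ 0.5422 -0.0706  0.072 ]
[282.7 218.2] [282 216   3   5  11] [ 5.226e-01 -1.000e-04  7.200e-02]
[ 0.56696617 -0.03223155  0.072     ]
280 324 174 223
front edge slope deg -0.2096177703020665
281 322 [0.51567588 0.00444849 0.008     ] [ 0.51586177 -0.0864352   0.008     ]
```

Call:
{"method": "step_arm", "body": {"increments": [[[0, 0, -0.05], [0, 0, 0], 0], [[0, 0, -0.1], [0, 0, 0], 0], [[0.474, 0.516, -0.1], [0, 0, 1.248], 0], [[0.474, 0.516, -0.1], [0, 0, 1.248], 0], [[0.474, 0.516, -0.1], [0, 0, 1.248], 0], [[0.474, 0.516, -0.1], [0, 0, 1.248], 0], [[0.474, 0.516, -0.1], [0, 0, 1.248], 0], [[0.474, 0.516, -0.1], [0, 0, 1.248], 0], [[0.474, 0.516, -0.1], [0, 0, 1.248], 0], [[0.474, 0.516, -0.1], [0, 0, 1.248], 0]]}}

```text
time_s: 1.15
tcp_pos: [0.3775, 0.2729, 0.3266]
eef_rot: [-180.0, 0.0, -87.6]
contact_force: [0.9, 0.0, 0.6]
gripper_width: 0.0877
```

```bash
cat > go.py <<'E'
import sys,numpy as np
from plant import r
from scipy.spatial.transform import Rotation as Ro
s=r.get_state();t=np.array([float(a) for a in sys.argv[1:4]])
R=Ro.from_euler('xyz',s["eef_rot"],degrees=True);T=Ro.from_euler('xyz',[180,0,-90],degrees=True)
print("t",round(s["time_s"],2),"pos",np.round(s["tcp_pos"],4),"rot",np.round(s["eef_rot"],2),"q",np.round(s["joints"],0),"F",np.round(s["contact_force"],1))
d=R.inv().apply(t-s["tcp_pos"]);print("shift",np.round(d,4),"rows",np.linalg.norm(d)/.05,"turn",np.round((R.inv()*T).as_rotvec(),4))
E
python3 go.py 0.52 -0.1 0.22
```

```text
t 1.15 pos [0.3775 0.2729 0.3266] rot [-1.7999e+02  3.0000e-02 -8.7570e+01] q [ 60.  -3. -15.  -0. -78. -58.] F [0.9 0.  0.6]
shift [ 0.3786 -0.1266  0.1065] rows 8.263822766027538 turn [-0.0001  0.0004  0.0424]
```

Call:
{"method": "step_arm", "body": {"increments": [[[0.379, -0.127, 0.106], [0, 0, 0.042], 0], [[0.379, -0.127, 0.106], [0, 0, 0.042], 0], [[0.379, -0.127, 0.106], [0, 0, 0.042], 0], [[0.379, -0.127, 0.106], [0, 0, 0.042], 0], [[0.379, -0.127, 0.106], [0, 0, 0.042], 0], [[0.379, -0.127, 0.106], [0, 0, 0.042], 0], [[0.379, -0.127, 0.106], [0, 0, 0.042], 0], [[0.379, -0.127, 0.106], [0, 0, 0.042], 0], [[0.379, -0.127, 0.106], [0, 0, 0.042], 0], [[0.379, -0.127, 0.106], [0, 0, 0.042], 0]]}}

```text
time_s: 2.15
tcp_pos: [0.522, -0.0995, 0.2191]
eef_rot: [179.8, -0.0, -89.9]
contact_force: [-0.4, 0.9, -0.3]
gripper_width: 0.0879
```

```bash
python3 go.py 0.4445 -0.28 0.12
```

```text
t 2.15 pos [ 0.522  -0.0995  0.2191] rot [ 1.7984e+02 -2.0000e-02 -8.9860e+01] q [ 10.   7. -18.  -0. -65. -10.] F [-0.4  0.9 -0.3]
shift [0.1803 0.0777 0.0994] rows 4.401162865746365 turn [ 0.0028 -0.0004  0.0024]
```

Call:
{"method": "step_arm", "body": {"increments": [[[0.18, 0.078, 0.099], [0, 0, 0.002], 0], [[0.18, 0.078, 0.099], [0, 0, 0.002], 0], [[0.18, 0.078, 0.099], [0, 0, 0.002], 0], [[0.18, 0.078, 0.099], [0, 0, 0.002], 0], [[0.18, 0.078, 0.099], [0, 0, 0.002], 0], [[0.18, 0.078, 0.099], [0, 0, 0.002], 0], [[0.18, 0.078, 0.099], [0, 0, 0.002], 0]]}}

```text
time_s: 2.85
tcp_pos: [0.4458, -0.2775, 0.1221]
eef_rot: [-180.0, -0.0, -89.8]
contact_force: [-0.1, 0.3, 0.5]
gripper_width: 0.0878
```

```bash
python3 go.py 0.4445 -0.28 0.0085; python3 - <<'E'
from plant import r
from h import *
s=r.get_state();c=r.capture("wrist");cv2.imwrite("pics/w1.png",c["color"][:,:,::-1])
T=np.linalg.inv(wristT(s,c))
for p in [(.4445,-.28,.036),(.4445,-.306,.036),(.4705,-.28,.036),(.4185,-.28,.036)]:
    q=T@[*p,1];k=np.array(c["intrinsics"])@(q[:3]/q[2]);print(p,np.round(k[:2],0))
E
```

```text
t 2.85 pos [ 0.4458 -0.2775  0.1221] rot [-1.7997e+02 -1.0000e-02 -8.9770e+01] q [-10.  12. -26.   0. -52.  11.] F [-0.1  0.3  0.5]
shift [0.0025 0.0013 0.1136] rows 2.272037020309453 turn [-0.0006 -0.0002  0.004 ]
(0.4445, -0.28, 0.036) [282. 211.]
(0.4445, -0.306, 0.036) [282. 180.]
(0.4705, -0.28, 0.036) [251. 210.]
(0.4185, -0.28, 0.036) [312. 211.]
```

View pics/w1.png

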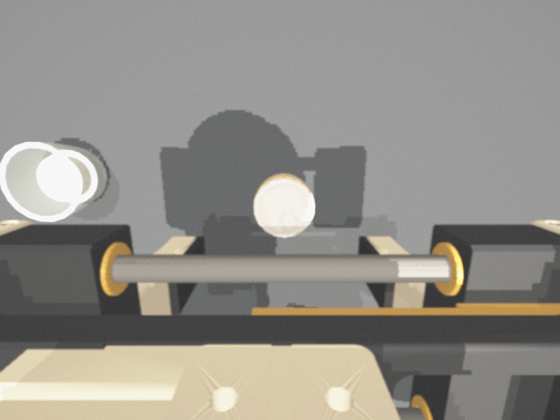

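The wrist view shows the tall tin's lid at (285,206), about 4 mm from the prediction at (282,211). The glass at (50,180) is clear of the fingers. I descend with a small bias.

Call:
{"method": "step_arm", "body": {"increments": [[[0.004, 0.002, 0.05], [0, 0, 0.004], 0], [[0.004, 0.002, 0.085], [0, 0, 0.004], 0], [[0.004, 0.002, 0.1], [0, 0, 0.004], 0], [[0.004, 0.002, 0.113], [0, 0, 0.004], 0], [[0.004, 0.002, 0.113], [0, 0, 0.004], 0], [[0.004, 0.002, 0.113], [0, 0, 0.004], 0]]}}

```text
time_s: 3.5
tcp_pos: [0.4446, -0.2813, 0.0094]
eef_rot: [-180.0, -0.0, -89.9]
contact_force: [0.2, -0.6, 0.5]
gripper_width: 0.0879
```

Call:
{"method": "step_arm", "body": {"increments": [[[0, 0, 0], [0, 0, 0], 0.7], [[0, 0, 0], [0, 0, 0], 0.7], [[0, 0, 0], [0, 0, 0], 0.7], [[0, 0, 0], [0, 0, 0], 0.7], [[0, 0, 0], [0, 0, 0], 0.7], [[0, 0, 0], [0, 0, 0], 0.7], [[0, 0, 0], [0, 0, 0], 0.7], [[0, 0, 0], [0, 0, 0], 0.7]], "force": 20}}

```text
time_s: 4.3
tcp_pos: [0.4435, -0.2821, 0.0088]
eef_rot: [-180.0, -0.0, -90.0]
contact_force: [-0.9, 0.7, 4.4]
gripper_width: 0.0515
```

Call:
{"method": "step_arm", "body": {"increments": [[[0, 0, -0.02], [0, 0, 0], 0.7], [[0, 0, -0.05], [0, 0, 0], 0.7], [[0, 0, -0.1], [0, 0, 0], 0.7], [[0, 0, -0.14], [0, 0, 0], 0.7], [[0, 0, -0.14], [0, 0, 0], 0.7]]}}

```text
time_s: 4.8
tcp_pos: [0.4467, -0.2832, 0.1544]
eef_rot: [-179.5, -0.2, -89.9]
contact_force: [0.0, -0.4, -1.1]
gripper_width: 0.0519
```

```bash
python3 go.py 0.577 -0.0405 0.15
```

```text
t 4.8 pos [ 0.4467 -0.2832  0.1544] rot [-179.47   -0.19  -89.95] q [-11.  10. -24.   0. -55.  11.] F [ 0.  -0.4 -1.1]
shift [-0.2426 -0.1305  0.0048] rows 5.511000035055706 turn [-0.0093 -0.0033  0.001 ]
```

Call:
{"method": "step_arm", "body": {"increments": [[[-0.04, -0.022, 0], [0, 0, 0], 0.7], [[-0.08, -0.043, 0], [0, 0, 0], 0.7], [[-0.12, -0.065, 0], [0, 0, 0], 0.7], [[-0.16, -0.087, 0], [0, 0, 0], 0.7], [[-0.2, -0.108, 0], [0, 0, 0], 0.7], [[-0.23, -0.124, 0], [0, 0, 0], 0.7], [[-0.242, -0.131, 0.0], [0, 0, 0], 0.7], [[-0.242, -0.131, 0.0], [0, 0, 0], 0.7], [[-0.242, -0.131, 0.0], [0, 0, 0], 0.7], [[-0.242, -0.131, 0.0], [0, 0, 0], 0.7]]}}

```text
time_s: 5.8
tcp_pos: [0.5737, -0.041, 0.1483]
eef_rot: [180.0, -0.0, -90.1]
contact_force: [0.1, -0.0, -0.7]
gripper_width: 0.0519
```

```bash
python3 go.py 0.577 -0.0405 0.0165; python3 - <<'E'
from plant import r
from h import *
s=r.get_state();c=r.capture("wrist");cv2.imwrite("pics/w2.png",c["color"][:,:,::-1])
pickle.dump((s,c),open("w2.pkl","wb"))
T=np.linalg.inv(wristT(s,c))
for p in [(.613,-.0105,.072),(.613,-.0705,.072),(.541,-.0105,.072),(.541,-.0705,.072)]:
    q=T@[*p,1];k=np.array(c["intrinsics"])@(q[:3]/q[2]);print(p,np.round(k[:2],0))
c=r.capture("scene");cv2.imwrite("pics/s2.png",cv2.resize(c["color"][130:330,180:380,::-1],(600,600)))
E
```

```text
t 5.8 pos [ 0.5737 -0.041   0.1483] rot [ 1.7996e+02 -1.0000e-02 -9.0060e+01] q [ 15.  15. -18.  -0. -57. -15.] F [ 0.1 -0.  -0.7]
shift [-0.0005 -0.0034  0.1318] rows 2.6366414146537935 turn [ 0.0008 -0.0001 -0.001 ]
(0.613, -0.0105, 0.072) [234. 251.]
(0.613, -0.0705, 0.072) [231. 181.]
(0.541, -0.0105, 0.072) [318. 251.]
(0.541, -0.0705, 0.072) [321. 181.]
```

View pics/w2.png

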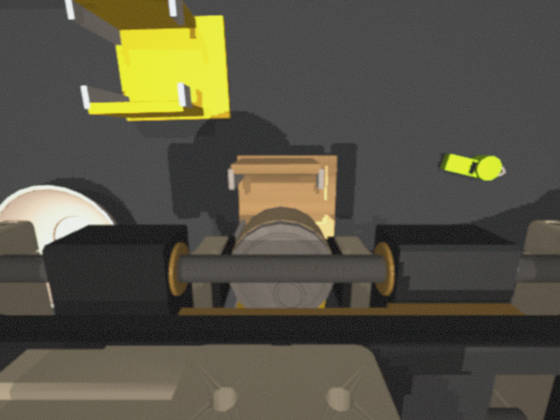

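View pics/s2.png

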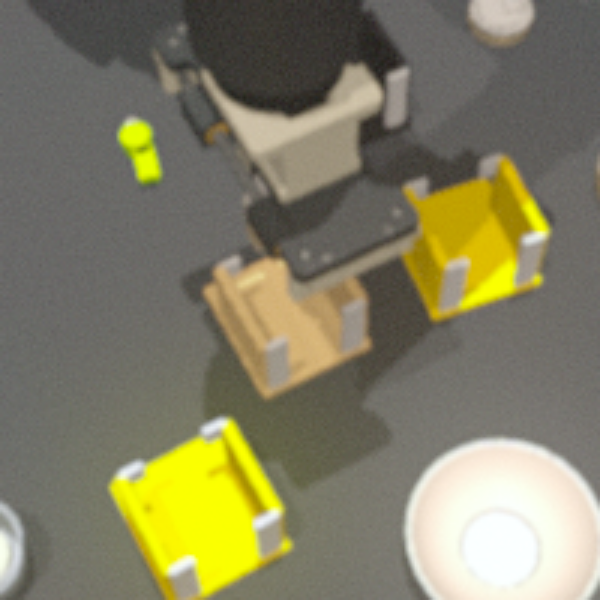

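The wrist view puts the near lips at (231,178) and (321,178), within about 3 mm of where the estimate predicts. The tall tin is held level between the fingers. I lower it in.

Call:
{"method": "step_arm", "body": {"increments": [[[-0.0005, -0.0033, 0.02], [0, 0, 0], 0.7], [[-0.0005, -0.0033, 0.04], [0, 0, 0], 0.7], [[-0.0005, -0.0033, 0.055], [0, 0, 0], 0.7], [[-0.0005, -0.0033, 0.07], [0, 0, 0], 0.7], [[-0.0005, -0.0033, 0.085], [0, 0, 0], 0.7], [[-0.0005, -0.0033, 0.1], [0, 0, 0], 0.7], [[-0.0005, -0.0033, 0.11], [0, 0, 0], 0.7], [[-0.0005, -0.0033, 0.12], [0, 0, 0], 0.7], [[-0.0005, -0.0033, 0.125], [0, 0, 0], 0.7], [[-0.0005, -0.0033, 0.125], [0, 0, 0], 0.7]]}}

```text
time_s: 6.9
tcp_pos: [0.5774, -0.0397, 0.023]
eef_rot: [179.9, -0.0, -90.0]
contact_force: [0.2, -0.7, -0.7]
gripper_width: 0.0513
```

```bash
python3 go.py 0.577 -0.0405 0.017
```

```text
t 6.9 pos [ 0.5774 -0.0397  0.023 ] rot [ 1.7995e+02 -1.0000e-02 -9.0020e+01] q [ 15.  24. -25.  -0. -41. -15.] F [ 0.2 -0.7 -0.7]
shift [0.0008 0.0004 0.006 ] rows 0.12215289310159742 turn [ 0.0009 -0.0002 -0.0003]
```

Call:
{"method": "step_arm", "body": {"increments": [[[0.0005, 0, 0.002], [0, 0, 0], 0.7], [[0.0005, 0, 0.004], [0, 0, 0], 0.7], [[0.0005, 0, 0.0055], [0, 0, 0], 0.7], [[0.0005, 0, 0.0055], [0, 0, 0], 0.7], [[0.0005, 0, 0.0055], [0, 0, 0], 0.7]]}}

```text
time_s: 7.4
tcp_pos: [0.5778, -0.04, 0.0182]
eef_rot: [-180.0, -0.0, -90.0]
contact_force: [-0.2, 0.5, -0.3]
gripper_width: 0.0516
```

Call:
{"method": "step_arm", "body": {"increments": [[[0, 0, 0.001], [0, 0, 0], 0.7], [[0, 0, 0.001], [0, 0, 0], 0.3], [[0, 0, 0.001], [0, 0, 0], 0.2], [[0, 0, 0.001], [0, 0, 0], 0.2], [[0, 0, 0.001], [0, 0, 0], 0.2], [[0, 0, 0.001], [0, 0, 0], 0.2]]}}

```text
time_s: 8.0
tcp_pos: [0.5778, -0.04, 0.0171]
eef_rot: [-180.0, -0.0, -90.0]
contact_force: [-0.1, -0.3, -0.4]
gripper_width: 0.07
```

Call:
{"method": "step_arm", "body": {"increments": [[[0, 0, -0.02], [0, 0, 0], 0.2], [[0, 0, -0.05], [0, 0, 0], 0.2], [[0, 0, -0.1], [0, 0, 0], 0], [[0, 0, -0.15], [0, 0, 0], 0], [[0, 0, -0.2], [0, 0, 0], 0], [[0, 0, -0.2], [0, 0, 0], 0]]}}

```text
time_s: 8.6
tcp_pos: [0.5815, -0.04, 0.2253]
eef_rot: [-179.3, 0.1, -89.9]
contact_force: [0.3, -0.6, -0.5]
gripper_width: 0.0873
```

```bash
python3 go.py 0.403 0.251 0.2
```

```text
t 8.6 pos [ 0.5815 -0.04    0.2253] rot [-1.7927e+02  6.0000e-02 -8.9940e+01] q [ 15.  12. -12.   0. -66. -15.] F [ 0.3 -0.6 -0.5]
shift [-0.2911  0.1785  0.0233] rows 6.846035260597936 turn [-0.0127  0.001   0.001 ]
```

Call:
{"method": "step_arm", "body": {"increments": [[[-0.05, 0.03, 0.003], [0, 0, 0], 0], [[-0.09, 0.054, 0.005], [0, 0, 0], 0], [[-0.13, 0.078, 0.008], [0, 0, 0], 0], [[-0.17, 0.102, 0.01], [0, 0, 0], 0], [[-0.21, 0.126, 0.013], [0, 0, 0], 0], [[-0.25, 0.15, 0.015], [0, 0, 0], 0], [[-0.28, 0.168, 0.05], [0, 0, 0], 0], [[-0.291, 0.175, 0.09], [0, 0, 0], 0], [[-0.291, 0.175, 0.1], [0, 0, 0], 0], [[-0.291, 0.175, 0.1], [0, 0, 0], 0]]}}

```text
time_s: 9.6
tcp_pos: [0.402, 0.2502, 0.1159]
eef_rot: [179.9, -0.2, -89.9]
contact_force: [-0.1, -0.3, 0.4]
gripper_width: 0.0874
```

```bash
python3 go.py 0.403 0.251 0.003; python3 - <<'E'
from plant import r
from h import *
s=r.get_state();c=r.capture("wrist");cv2.imwrite("pics/w3.png",c["color"][:,:,::-1])
T=np.linalg.inv(wristT(s,c))
for p in [(.403,.251,.02)]:
    q=T@[*p,1];k=np.array(c["intrinsics"])@(q[:3]/q[2]);print(p,np.round(k[:2],0))
c=r.capture("top");cv2.imwrite("pics/t3.png",cv2.resize(c["color"][150:250,250:350,::-1],(400,400)))
t=c["color"];pickle.dump((s,c),open("top3.pkl","wb"))
c=r.capture("scene");cv2.imwrite("pics/s3.png",cv2.resize(c["color"][180:280,220:320,::-1],(400,400)))
a=np.hstack([cv2.imread("pics/t3.png"),cv2.imread("pics/s3.png")]);cv2.imwrite("pics/c3.png",a)
E
```

```text
t 9.6 pos [0.402  0.2502 0.1159] rot [ 1.7989e+02 -1.7000e-01 -8.9940e+01] q [ 56.   8. -33.   0. -50. -56.] F [-0.1 -0.3  0.4]
shift [-0.0012 -0.0012  0.1129] rows 2.2584198964826006 turn [ 0.002  -0.003   0.0011]
(0.403, 0.251, 0.02) [279. 212.]
```

View pics/w3.png

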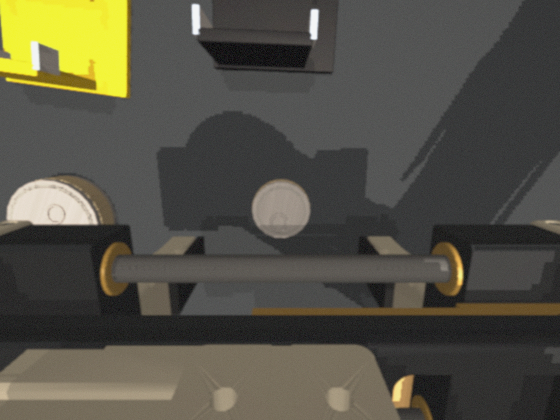

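View pics/c3.png

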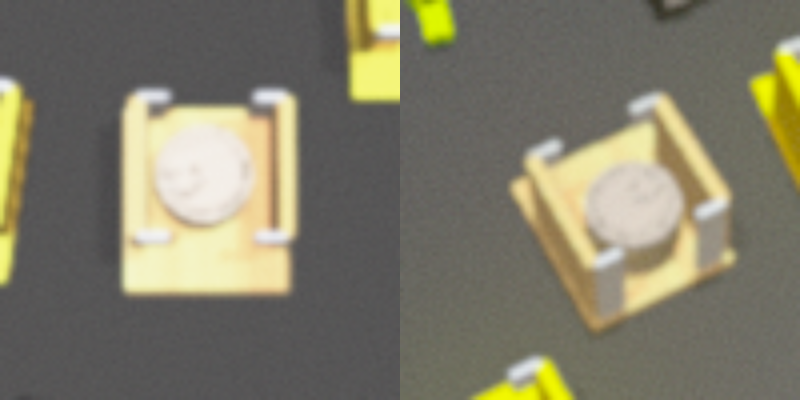

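The tall tin stands upright in the plywood well (lid at (205,174) in the top crop). The flat tin's lid is at (281,209) between the open fingers. I descend.

Call:
{"method": "step_arm", "body": {"increments": [[[0.0005, -0.0005, 0.04], [0, 0, 0], 0], [[0.0005, -0.0005, 0.08], [0, 0, 0], 0], [[0.0005, -0.0005, 0.1], [0, 0, 0], 0], [[0.0005, -0.0005, 0.108], [0, 0, 0], 0], [[0.0005, -0.0005, 0.111], [0, 0, 0], 0], [[0.0005, -0.0005, 0.111], [0, 0, 0], 0], [[0.0005, -0.0005, 0.111], [0, 0, 0], 0]]}}

```text
time_s: 10.45
tcp_pos: [0.4041, 0.2513, 0.0074]
eef_rot: [-179.9, 0.1, -90.0]
contact_force: [-0.4, 0.3, 0.9]
gripper_width: 0.0873
```

```bash
python3 go.py 0.402 0.2495 0.0035; python3 - <<'E'
from h import *
_,c=pickle.load(open("top3.pkl","rb"));print(onz(c,(301.0,193.2),.044))
E
```

```text
t 10.45 pos [0.4041 0.2513 0.0074] rot [-1.7991e+02  1.1000e-01 -9.0000e+01] q [ 56.  17. -39.   0. -33. -56.] F [-0.4  0.3  0.9]
shift [0.0018 0.0021 0.0039] rows 0.09483832814479777 turn [-0.0016  0.002  -0.    ]
[ 0.57715995 -0.03839898  0.044     ]
```

Call:
{"method": "step_arm", "body": {"increments": [[[0.0015, 0.001, 0.004], [0, 0, 0], 0], [[0.0015, 0.001, 0.004], [0, 0, 0], 0], [[0.0015, 0.001, 0.004], [0, 0, 0], 0], [[0.0015, 0.001, 0.004], [0, 0, 0], 0.7], [[0.0015, 0.001, 0.004], [0, 0, 0], 0.7], [[0.0015, 0.001, 0.004], [0, 0, 0], 0.7], [[0.0015, 0.001, 0.004], [0, 0, 0], 0.7], [[0.0015, 0.001, 0.004], [0, 0, 0], 0.7], [[0.0015, 0.001, 0.004], [0, 0, 0], 0.7], [[0.0015, 0.001, 0.004], [0, 0, 0], 0.7]], "force": 20}}

```text
time_s: 11.45
tcp_pos: [0.4022, 0.249, 0.002]
eef_rot: [180.0, -0.0, -90.0]
contact_force: [0.3, -0.2, -0.5]
gripper_width: 0.0513
```

Call:
{"method": "step_arm", "body": {"increments": [[[0, 0, -0.02], [0, 0, 0], 0.7], [[0, 0, -0.05], [0, 0, 0], 0.7], [[0, 0, -0.09], [0, 0, 0], 0.7], [[0, 0, -0.13], [0, 0, 0], 0.7], [[0, 0, -0.17], [0, 0, 0], 0.7], [[0, 0, -0.17], [0, 0, 0], 0.7], [[0, 0, -0.17], [0, 0, 0], 0.7]]}}

```text
time_s: 12.15
tcp_pos: [0.4023, 0.2493, 0.1728]
eef_rot: [-179.9, 0.1, -90.0]
contact_force: [-0.3, -0.3, -1.1]
gripper_width: 0.0514
```

```bash
python3 go.py 0.577 -0.0397 0.17
```

```text
t 12.15 pos [0.4023 0.2493 0.1728] rot [-1.7994e+02  1.3000e-01 -9.0010e+01] q [ 56.   4. -29.  -0. -58. -56.] F [-0.3 -0.3 -1.1]
shift [ 0.2889 -0.1748  0.0024] rows 6.753726250542453 turn [-0.0011  0.0022 -0.0003]
```

Call:
{"method": "step_arm", "body": {"increments": [[[0.04, -0.024, 0], [0, 0, 0], 0.7], [[0.08, -0.048, 0], [0, 0, 0], 0.7], [[0.12, -0.073, 0], [0, 0, 0], 0.7], [[0.16, -0.097, 0], [0, 0, 0], 0.7], [[0.2, -0.121, 0], [0, 0, 0], 0.7], [[0.24, -0.145, 0], [0, 0, 0], 0.7], [[0.27, -0.163, 0], [0, 0, 0], 0.7], [[0.289, -0.175, 0.002], [0, 0, 0], 0.7], [[0.289, -0.175, 0.002], [0, 0, 0], 0.7], [[0.289, -0.175, 0.002], [0, 0, 0], 0.7]]}}

```text
time_s: 13.15
tcp_pos: [0.5762, -0.0406, 0.168]
eef_rot: [179.8, -0.0, -90.1]
contact_force: [-0.9, 0.2, -0.3]
gripper_width: 0.0515
```

Call:
{"method": "step_arm", "body": {"increments": [[[0, 0, 0], [0, 0, 0], 0.7], [[0, 0, 0], [0, 0, 0], 0.7]]}}

```text
time_s: 13.35
tcp_pos: [0.5768, -0.0392, 0.1699]
eef_rot: [180.0, 0.0, -89.9]
contact_force: [0.5, 0.6, -0.9]
gripper_width: 0.0514
```

```bash
python3 go.py 0.577 -0.0397 0.0465; python3 - <<'E'
from plant import r
from h import *
s=r.get_state();c=r.capture("wrist");cv2.imwrite("pics/w4.png",c["color"][:,:,::-1])
E
```

```text
t 13.35 pos [ 0.5768 -0.0392  0.1699] rot [179.97   0.   -89.93] q [ 15.  14. -16.  -0. -60. -15.] F [ 0.5  0.6 -0.9]
shift [ 0.0005 -0.0003  0.1234] rows 2.467172970717314 turn [0.0004 0.     0.0012]
```

View pics/w4.png

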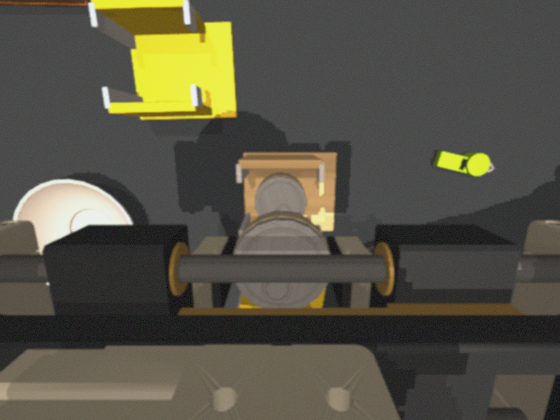

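The flat tin is held level with its lid at about (282,262), and the tall tin sits centred in the well at (281,197). I lower slowly.

Call:
{"method": "step_arm", "body": {"increments": [[[0, 0, 0.02], [0, 0, 0], 0.7], [[0, 0, 0.04], [0, 0, 0], 0.7], [[0, 0, 0.06], [0, 0, 0], 0.7], [[0, 0, 0.075], [0, 0, 0], 0.7], [[0, 0, 0.09], [0, 0, 0], 0.7], [[0, 0, 0.1], [0, 0, 0], 0.7], [[0, 0, 0.11], [0, 0, 0], 0.7], [[0, 0, 0.117], [0, 0, 0], 0.7], [[0, 0, 0.118], [0, 0, 0], 0.7], [[0, 0, 0.118], [0, 0, 0], 0.7]]}}

```text
time_s: 14.4
tcp_pos: [0.5774, -0.04, 0.0522]
eef_rot: [-180.0, -0.0, -90.0]
contact_force: [-0.3, -0.3, 0.3]
gripper_width: 0.0511
```

Call:
{"method": "step_arm", "body": {"increments": [[[0, 0, 0.002], [0, 0, 0], 0.7], [[0, 0, 0.004], [0, 0, 0], 0.7], [[0, 0, 0.005], [0, 0, 0], 0.7], [[0, 0, 0.005], [0, 0, 0], 0.7]]}}

```text
time_s: 14.8
tcp_pos: [0.5772, -0.0401, 0.047]
eef_rot: [180.0, -0.0, -90.0]
contact_force: [0.1, -0.3, -1.3]
gripper_width: 0.0515
```

Call:
{"method": "step_arm", "body": {"increments": [[[0, 0, 0.001], [0, 0, 0], 0.7], [[0, 0, 0.001], [0, 0, 0], 0.7], [[0, 0, 0.001], [0, 0, 0], 0.3], [[0, 0, 0.001], [0, 0, 0], 0.2], [[0, 0, 0.001], [0, 0, 0], 0.2], [[0, 0, 0.001], [0, 0, 0], 0.2], [[0, 0, 0.001], [0, 0, 0], 0.2]]}}

```text
time_s: 15.5
tcp_pos: [0.5773, -0.04, 0.0461]
eef_rot: [-180.0, -0.0, -90.0]
contact_force: [0.5, 0.1, 0.3]
gripper_width: 0.0702
```

Call:
{"method": "step_arm", "body": {"increments": [[[0, 0, -0.02], [0, 0, 0], 0.2], [[0, 0, -0.05], [0, 0, 0], 0.2], [[0, 0, -0.1], [0, 0, 0], 0], [[0, 0, -0.15], [0, 0, 0], 0], [[0.05, 0.02, -0.15], [0, 0, 0], 0], [[0.1, 0.05, -0.15], [0, 0, 0], 0], [[0.15, 0.08, -0.15], [0, 0, 0], 0], [[0.2, 0.08, -0.15], [0, 0, 0], 0], [[0.2, 0.08, -0.15], [0, 0, 0], 0], [[0.2, 0.08, -0.15], [0, 0, 0], 0]]}}

```text
time_s: 16.5
tcp_pos: [0.4963, -0.2424, 0.1961]
eef_rot: [180.0, -0.0, -90.2]
contact_force: [0.5, 0.0, -0.1]
gripper_width: 0.0876
```

```bash
python3 - <<'E'
from plant import r
from h import *
c=r.capture("top");t=c["color"][...,::-1];d=c
c2=r.capture("scene")
a=np.hstack([cv2.resize(t[150:250,250:350],(400,400)),cv2.resize(c2["color"][180:280,220:320,::-1],(400,400))]);cv2.imwrite("pics/c5.png",a)
for n,(u,v),z in [("flat",(301,193),.064),("wide",(160,184),.03)]:
    w=d["color"][v-30:v+30,u-30:u+30,2].astype(int);im=d["color"][v-30:v+30,u-30:u+30].astype(int)
    m=((w>150)&(im[:,:,0]-w<45)).astype(np.uint8);m=cv2.morphologyEx(m,cv2.MORPH_OPEN,np.ones((5,5)))
    k,lab,st,ce=cv2.connectedComponentsWithStats(m);i=1+np.argmax(st[1:,4]);p=ce[i]+[u-30,v-30]
    print(n,p,st[i],np.round(onz(d,p,z),4))
print(r.get_state()["tcp_pos"])
E
```

```text
Traceback (most recent call last):
ValueError: attempt to get argmax of an empty sequence
```

View pics/c5.png

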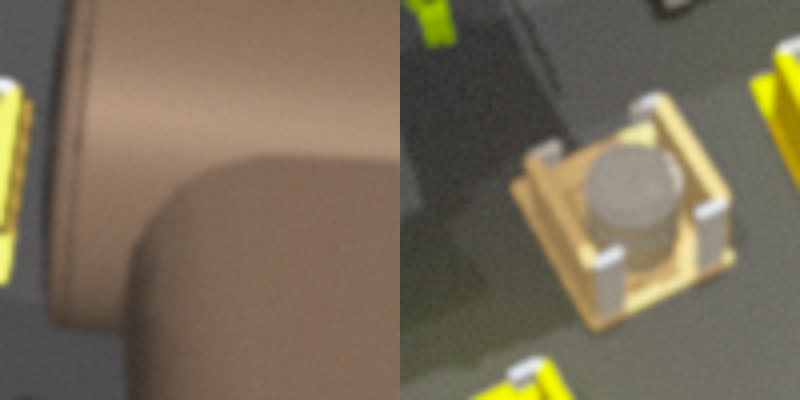

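The scene view shows the flat tin stacked on the tall one, but the arm blocks the top camera. I move it aside toward -y for a last check.

Call:
{"method": "step_arm", "body": {"increments": [[[0.05, 0.02, -0.02], [0, 0, 0], 0], [[0.1, 0.04, -0.03], [0, 0, 0], 0], [[0.15, 0.06, -0.03], [0, 0, 0], 0], [[0.2, 0.08, -0.03], [0, 0, 0], 0], [[0.22, 0.09, -0.03], [0, 0, 0], 0], [[0.22, 0.09, -0.03], [0, 0, 0], 0], [[0.22, 0.09, -0.03], [0, 0, 0], 0]]}}

```text
time_s: 17.3
tcp_pos: [0.4072, -0.4599, 0.2255]
eef_rot: [180.0, 0.0, -90.1]
contact_force: [0.1, 0.7, -0.3]
gripper_width: 0.0875
```

```bash
python3 - <<'E'
from plant import r
from h import *
c=r.capture("top");t=c["color"][...,::-1];d=c
a=cv2.resize(t[150:250,250:350],(400,400));cv2.imwrite("pics/c6.png",np.hstack([a,cv2.resize(t[140:240,110:210],(400,400))]))
for n,(u,v),z in [("flat",(301,193),.064),("wide",(160,184),.03)]:
    im=d["color"][v-30:v+30,u-30:u+30].astype(int);w=im[:,:,2]
    m=((w>130)&(im[:,:,0]-w<45)).astype(np.uint8);m=cv2.morphologyEx(m,cv2.MORPH_OPEN,np.ones((7,7)))
    k,lab,st,ce=cv2.connectedComponentsWithStats(m)
    if k>1:i=1+np.argmax(st[1:,4]);p=ce[i]+[u-30,v-30];print(n,p,st[i],np.round(onz(d,p,z),4))
s=r.get_state();print(s["time_s"],s["tcp_pos"],s["qd"].max())
E
```

```text
flat [300.51873767 192.05719921] [ 18  17  24  25 507] [ 0.577  -0.0365  0.064 ]
wide [159.20807175 182.97668161] [  11   11   37   37 1115] [0.5998 0.2617 0.03  ]
17.35 [ 0.40769289 -0.45927268  0.22575027] 1.1619104154840763
```

View pics/c6.png

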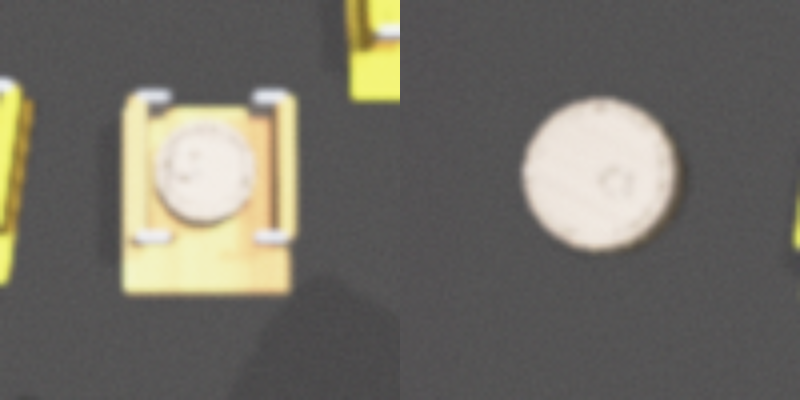

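```bash
python3 -c "
from plant import r
print(r.close_job())"
```

```text
the job is handed in; nothing more can be done
None
```

Both narrow tins are in the plywood dispenser, the tall one on the floor and the flat one on top. I handed the job in at about 17.4 s; it reports no verdict.

Last checks:
- **Flat tin:** in the top view its centre is about 4 mm from the middle of the well. It looks level and sits between the lips.
- **Tall tin:** measured about 2 mm from the middle, just before the flat tin went on. The scene view afterwards still shows the stack upright.
- **Wide tin:** unmoved to within a millimetre (0.5998, 0.2617 against 0.5997, 0.2616 at the start).
- **Robot:** the gripper is open and well clear, and the contact force is near zero.

Where checks disagreed or failed:
- **Camera offset:** the wrist camera put things 2 to 4 mm off in y from the top-view estimate. I allowed for part of this in the grasps, and it was within the clearance.
- **Blocked view:** the arm hid the well in my first final picture, and that script stopped with an error. I moved the arm aside and checked again.

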